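# Change the model lorry in the painting jig

### The job

The blue lorry in the jig is finished: draw it out from under the orange sprung finger and set it down flat, right way up, in the yellow tray. Then take the unpainted cream-coloured lorry and slip it, deck end first, up the jig's channel so that it pushes the finger up and back, until it is fully home against the stop; let go so that the finger bears down on its deck. Do not disturb the paint jar, tape roll, glue bottle or brush cup.

Things in the scene. Friction and masses are not known exactly. Their poses are not given: they have to be found in the camera images.
- jig: Fixed aluminium jig plate 230 x 96 mm, bed 15 mm above the desk; origin: centre of its underside. +x: the way parts are pushed in. On the bed: two rails 7 mm high along x = -40 to +60 mm, inner faces 49 mm apart, flaring to 57 mm at x = -63; a stop 10 mm high, 50 wide, its face at x = +60; two hinge cheeks 36 mm high at x = 87 to 113. Channel open at the -x end and, but for the finger, above.
- jig_stop (a point): Middle of the stop's face at bed level (jig x = +60 mm, y = 0, 15 mm above the desk); axes as the jig's. A lorry is home when its nose touches here.
- hold_down (a joint): Angle (rad) of the orange sprung finger, 18 mm wide, hinged across the jig at x = +100 mm, 24 mm above the bed, reaching to -x over the channel. 0 = down at its limit, nothing beneath; grows as it is pushed up; about 0.125 when resting on a 12 mm deck; limit 0.7. The spring always closes it: about 2.6 N at the pad at 0, 3.7 N at 0.125.
- finger_pad (a point): Underside of the finger's rounded pad, its lowest point, which bears on the deck: at rest at jig x = +30, y = 0, 3 mm above the bed.
- finger_tip (a point): The finger's free tip (underside): at rest at jig x = -16 mm, 17 mm above the bed. From pad to tip the smooth nylon underside is an 18 degree lead-in slope: a deck pushed along the bed meets it with its nose at jig x about +1 and has lifted it fully by +30; 3 to 10 N do it, more if the lorry is pressed onto the bed. With a lorry home the tip is 32 mm above the bed, 20 mm from the cab.
- painted: Finished blue lorry, at first home in the jig. A flat deck 130 (x) x 44 x 12 mm; on its -x end an upright cab block 32 (x) x 26 (y) x 34 mm tall, centre 47 mm behind the origin, top 46 mm above the underside; the +x end (nose) is bare. Origin: centre of the deck's underside. 0.08 to 0.15 kg. Lift it by the cab, across the 26 mm, fingertips above the deck. 
- painted_cab (a point): Centre of the blue lorry's cab block: 29 mm above its underside, 47 mm towards -x of its origin.
- bare: Unpainted cream lorry, upright on the desk beside the jig, turned up to 50 degrees. A flat deck 130 (x) x 44 x 12 mm; on its -x end an upright cab block 32 (x) x 26 (y) x 34 mm tall, centre 47 mm behind the origin, top 46 mm above the underside; the +x end (nose) is bare. Origin: centre of the deck's underside. 0.08 to 0.15 kg. Lift it by the cab, across the 26 mm, fingertips above the deck. 
- bare_cab (a point): Centre of the cream lorry's cab block: 29 mm above its underside, 47 mm towards -x of its origin.
- bare_nose (a point): Middle of the lower edge of the cream lorry's nose: 65 mm towards +x of its origin.
- tray: Fixed yellow open tray, outer 210 (x) x 130 (y) x 22 mm high, walls and floor 4 mm (inside 202 x 122), on the other side of the jig from the cream lorry; origin: centre of its underside, x along its length. A lorry may lie either way round in it.
- paint_jar: Bystander: loose glass paint jar, 44 mm across, 50 mm high; origin under its centre.
- tape_roll: Bystander: loose roll of tape lying flat, 72 mm across, 20 mm high; origin under its centre.
- glue: Bystander: loose white glue bottle, 44 mm across, 110 mm high; origin under its centre.
- brush_cup: Bystander: loose cup 64 mm across with brushes, 155 mm high in all; origin under its centre.

How it is judged:
By the outcome, as a careful person would: the job done as asked, in the order asked, and still so for the second after the job is handed in, with the robot touching nothing.
It also fails if it takes over 72 s, if anything falls off the work surface, if the arm or the gripper's body presses on something with over 40 N, if the wrist force passes 120 N, or if a joint passes its speed limit or range.

### The arm

A 7-joint arm with a two-finger parallel gripper is mounted at the origin on the work surface. World frame = base frame: x ahead of the robot, y to its left, z up, the work surface at z = 0. Lengths are in m, angles in degrees, forces in N, time in s.
With the tool pointing down it reaches from about 0.425 to 1.025 m from the base axis. Payload 3.6 kg.
Tool frame: the origin (TCP) lies midway between the tips of the shut fingers; the grasp point (between the pads) lies 19 mm behind it; y points along the fingers, z is the direction in which the jaws open and shut, and the axes are right-handed (so a half turn about y gives the same grasp; the last joint's range is limited). The gripper opens to 85 mm and grips with 20 to 120 N. Pads are 22 mm wide; open, the fingers measure 114 mm over their backs; the gripper's body (76 mm by 85 mm) begins 54 mm behind the grasp point. The pads swing forward as they close: fully open they stand 13 mm farther back than shut.
Start: joints at [60.476, 33.873, 2.773, 92.16, -1.908, 54.013, -1.931], TCP at [0.297, -0.661, 0.231] pointing down, gripper open.
Joint ranges: [-153.93, 153.93], [-27.13, 128.08], [-72.61, 78.16], [10.71, 143.7], [-87.88, 267.88], [4.46, 118.87], [-176.78, 176.78]. Speed limits (degrees/s): [147.25, 147.25, 180, 180, 180, 180, 180].

### API

Orientations are given as [roll, pitch, yaw] about the fixed x, y, z axes, in that order (R = Rz(yaw) Ry(pitch) Rx(roll)).
In Python, from workcell import sense, camera, camera_info, finish_job gives the robot as it stands.
- The arm moves only by the tool servo_tool, never from a script. Its argument "steps" is a list that holds one entry, the list of rows, each a list of 5 numbers: the shift along the tool's x, y, z in units of 30 mm (1.0 is 30 mm), then the turn about the tool's y in units of 5 degrees (1.0 is 5 degrees), then the finger opening in mm, from 0 to 85.4. A call has exactly 5 rows; each row is the pose to reach, as a shift and turn from the pose measured when the call began, along the tool's axes at that moment; what a row does not reach only later rows make up. A row lasts 1/12 s, in which the tool goes at most 41.7 mm and 7.16 degrees, less where a joint would pass 70% of its speed; a pose out of reach is approached as far as the arm can. A call with a gripper value outside its range is refused whole. The fingers move at their own pace and stop on an object; the grip force is fixed at half the most. Time passes only in rows, so rows that repeat a pose let the fingers close, or fill a call up. It gives the time, the measured TCP pose, the force and the opening at its end, in the units of the state.
- sense(): the state, without advancing time (a new reading comes with each control period).
- camera(name): name is "scene" or "top"; returns the picture (480x640x3 uint8, blue, green, red); there is no depth.
- camera_info(name): a dict with "intrinsics" (3x3 intrinsics, pixels), "k1" (the pictures are not rectified: a ray, as slopes to the right and down, at radius r is drawn at 1 + k1 r^2 times it, then the intrinsics apply), "cam_to_world" (4x4, takes a point from camera to world coordinates). Camera axes: x right, y up, looking along -z (the intrinsics and any distortion apply to the point x, -y, -z); pixel columns grow to the right and rows downward; lengths in m; the calibration is good to about 2 mm. A picture is of the moment at which its call begins. camera_info takes no time and is no camera call.
- finish_job(): hands the job in, once; it reports no verdict.
The state is a dict: "time": time; "joint_pos": joint angles; "joint_vel": joint speeds; "joint_torque": joint torques, N m; "tool_pos": TCP position; "eef_rot": TCP orientation; "force": force on the tool from outside, world axes, zero at the start; "torque": the same for the moment, N m; "gripper_width": finger opening in m.
Only numpy, scipy, OpenCV 4.12 (cv2) and the standard library are available. Lean on these libraries where they do the work, as an engineer would, in place of code of your own. Each camera call takes 0.05 s, during which the arm holds its last target.

## Working session

There is one attempt and no reset: what is moved stays moved. The work goes in short steps, Python scripts to look and compute and a tool call to move; the robot and the scene stay as the last step left them, time stands still between calls to the robot, and variables do not carry over. Pictures are saved under pics/ and viewed, and the job is handed in when it is done.

Besides the shell and the picture viewer there is one more tool, called after ">>>" as name(argument=value, ...), one argument or row to a line, values as JSON. servo_tool: Moves the arm, as the interface text tells. Its arguments: {"type":"object","properties":{"steps":{"type":"array"}},"required":["steps"]}

```bash
mkdir -p pics; python3 - <<'E'
from workcell import *
import cv2
print(sense())
for n in("scene","top"):
    i=camera_info(n);print(n,i)
    cv2.imwrite(f"pics/{n}0.png",camera(n))
E
```

```text
{'time': 0.0, 'joint_pos': array([60.47498297, 33.9259819 ,  2.7682452 , 92.23868165, -1.91008256,
       54.01384407, -1.93234646]), 'joint_vel': array([-0.08193395,  0.02538695, -0.09815069,  0.03477008, -0.0845179 ,
        0.01237979, -0.0438185 ]), 'joint_torque': array([ 6.59565576e-04, -5.48682225e+01,  1.54614553e+00, -1.98124194e+01,
        9.24597785e-03,  8.72633827e-03, -4.21036944e-06]), 'tool_pos': array([ 0.29647589, -0.66066862,  0.23012329]), 'eef_rot': array([-9.01322002e+01, -6.19982953e-03, -1.55831043e+02]), 'force': array([-0.23066381,  0.2432287 , -0.23760599]), 'torque': array([ 0.04084184, -0.00446948, -0.0501851 ]), 'gripper_width': 0.08566233757259827}
scene {'intrinsics': array([[518.70316717,   0.        , 318.31040889],
       [  0.        , 518.70316717, 244.82351685],
       [  0.        ,   0.        ,   1.        ]]), 'k1': 0.05182088603402547, 'cam_to_world': array([[-0.23778208, -0.75968786,  0.60525535,  1.19269404],
       [ 0.97116793, -0.19691788,  0.13437337,  0.13860531],
       [ 0.01710378,  0.61975616,  0.78460803,  0.92339053],
       [ 0.        ,  0.        ,  0.        ,  1.        ]])}
top {'intrinsics': array([[530.95383334,   0.        , 321.04814909],
       [  0.        , 530.95383334, 236.22687943],
       [  0.        ,   0.        ,   1.        ]]), 'k1': 0.017487128230026537, 'cam_to_world': array([[-0.01252581,  0.99886205, -0.04601859,  0.49453454],
       [-0.99991938, -0.01260828, -0.00150237,  0.00482151],
       [-0.00208088,  0.04599606,  0.99893945,  1.34695955],
       [ 0.        ,  0.        ,  0.        ,  1.        ]])}
```

View pics/scene0.png

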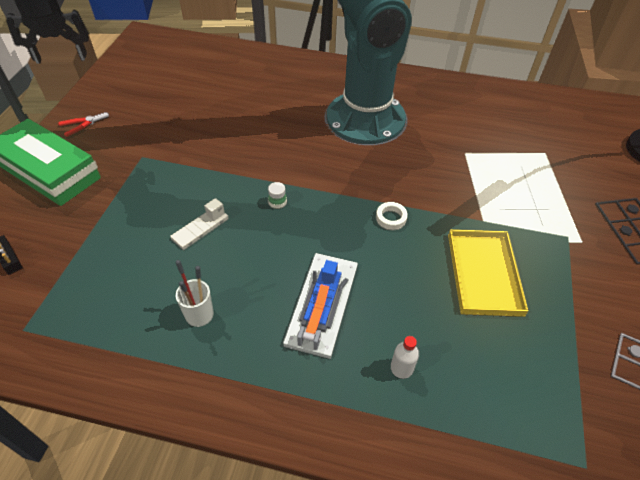

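View pics/top0.png

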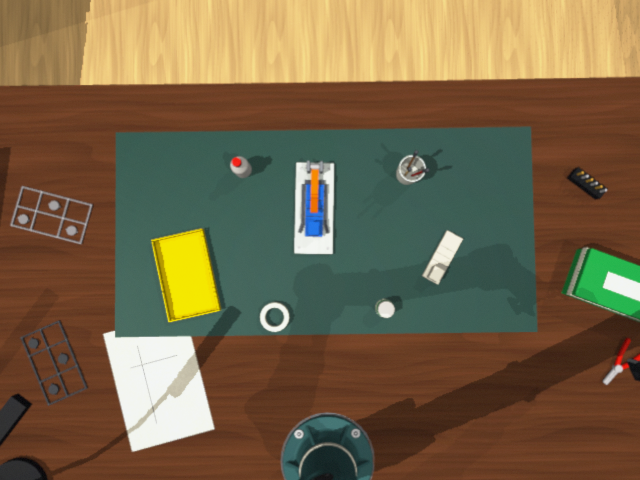

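The top view shows the jig at about (314,208) with the blue lorry's cab at (315,228), the cream lorry at (442,257) with its cab end near (436,271), and the tray at (186,275). The glue is at (240,167), cup (411,170), jar (386,308) and tape (275,317). Next I'll enlarge crops.

```bash
cat > h.py <<'E'
import numpy as np,cv2
from workcell import *
def ray(n,u,v):
    i=camera_info(n);K=i["intrinsics"];d=np.array([(u-K[0,2])/K[0,0],(v-K[1,2])/K[1,1]]);s=d.copy()
    for _ in range(20): s=d/(1+i["k1"]*(s@s))
    T=i["cam_to_world"];return T[:3,3],T[:3,:3]@np.array([s[0],-s[1],-1])
def pt(n,u,v,z):
    o,d=ray(n,u,v);return o+d*(z-o[2])/d[2]
def proj(n,p):
    i=camera_info(n);K=i["intrinsics"];T=i["cam_to_world"];c=T[:3,:3].T@(np.asarray(p)-T[:3,3])
    s=np.array([c[0],-c[1]])/-c[2];s=s*(1+i["k1"]*(s@s));return K[0,0]*s[0]+K[0,2],K[1,1]*s[1]+K[1,2]
def tri(a,b):
    # a=(u,v) scene, b=(u,v) top
    o1,d1=ray("scene",*a);o2,d2=ray("top",*b);A=np.stack([d1,-d2],1);x=np.linalg.lstsq(A,o2-o1,rcond=None)[0]
    p,q=o1+d1*x[0],o2+d2*x[1];return (p+q)/2,np.linalg.norm(p-q)
def crop(im,x,y,w,h,s,name):
    c=cv2.resize(im[y:y+h,x:x+w],None,fx=s,fy=s,interpolation=cv2.INTER_CUBIC)
    for k in range(0,w,10):
        cv2.putText(c,str(x+k),(k*s,8),0,.3,(255,255,255),1);cv2.line(c,(k*s,10),(k*s,14),(255,255,255),1)
    for k in range(0,h,10):
        cv2.putText(c,str(y+k),(0,k*s+4),0,.3,(255,255,255),1)
    cv2.imwrite("pics/"+name,c)
E
python3 - <<'E'
from h import *
t=cv2.imread("pics/top0.png");s=cv2.imread("pics/scene0.png")
crop(t,285,150,60,110,5,"a.png");crop(t,415,225,55,65,9,"b.png");crop(t,145,220,80,110,5,"c.png");crop(s,275,245,90,115,5,"d.png")
crop(s,160,190,75,65,8,"e.png")
a=cv2.imread("pics/a.png");d=cv2.imread("pics/d.png")
o=np.zeros((max(len(a),len(d)),a.shape[1]+d.shape[1],3),np.uint8);o[:len(a),:a.shape[1]]=a;o[:len(d),a.shape[1]:]=d;cv2.imwrite("pics/ad.png",o)
b=cv2.imread("pics/b.png");c=cv2.imread("pics/c.png")
E
```

```text
(no output)
```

View pics/ad.png

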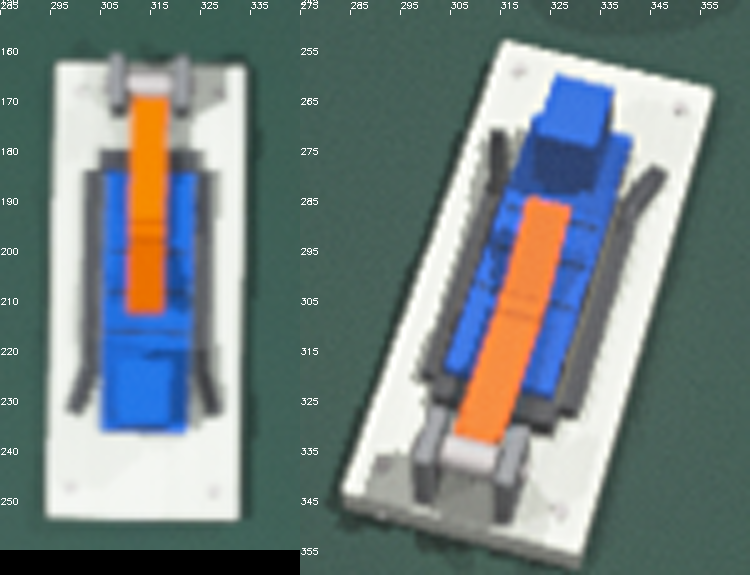

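View pics/b.png

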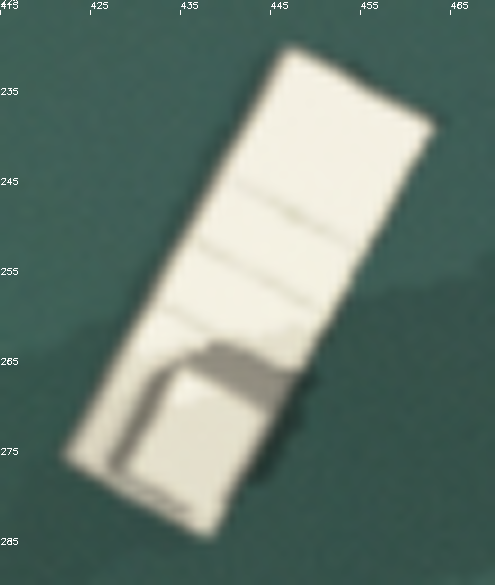

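View pics/c.png

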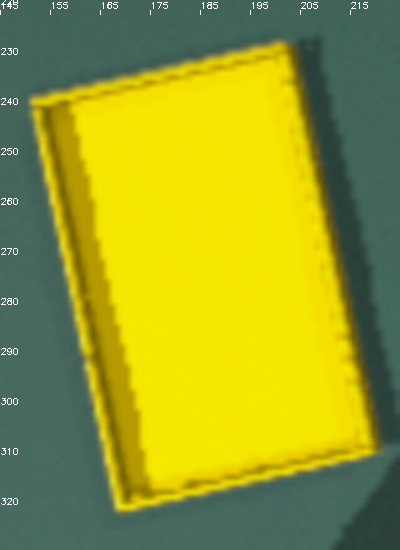

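```bash
cat >> h.py <<'E'
def rect(n,pix,z,obj,lab=""):
    # obj: Nx2 local coords; rigid 2D fit
    P=np.array([pt(n,*q,z)[:2] for q in pix]);O=np.array(obj,float)
    a=P-P.mean(0);b=O-O.mean(0);th=np.arctan2((b[:,0]*a[:,1]-b[:,1]*a[:,0]).sum(),(a*b).sum())
    R=np.array([[np.cos(th),-np.sin(th)],[np.sin(th),np.cos(th)]]);t=P.mean(0)-R@O.mean(0)
    print(lab,n,"origin",t.round(4),"yaw",np.degrees(th).round(2),"res mm",((P-O@R.T-t)*1000).round(1).tolist());return t,th
def cp(l,s,x,y): return [((a+.5)/s-.5+x,(b+.5)/s-.5+y) for a,b in l]
E
python3 - <<'E'
from h import *
J=[(.115,.048),(.115,-.048),(-.115,.048),(-.115,-.048)]
# top: up = +x, left = +y
rect("top",cp([(55,63),(246,65),(45,518),(240,520)],5,285,150),.015,J,"jig")
# scene: near base = up; 
rect("scene",cp([(205,40),(413,90),(43,490),(282,553)],5,275,245),.015,[(-.115,-.048),(-.115,.048),(.115,-.048),(.115,.048)],"jig")
rect("top",cp([(103,430),(186,432),(105,171),(195,172)],5,285,150),.027,[(-.065,.022),(-.065,-.022),(.065,.022),(.065,-.022)],"painted")
rect("top",cp([(290,47),(437,125),(65,457),(212,540)],9,415,225),.012,[(.065,.022),(.065,-.022),(-.065,.022),(-.065,-.022)],"bare")
rect("top",cp([(32,98),(288,42),(376,452),(118,510)],5,145,220),.022,[(.105,.065),(.105,-.065),(-.105,-.065),(-.105,.065)],"tray")
for n,u,v,z in(("jar",386,307,.05),("tape",275,317,.02),("glue",240,163,.11),("cup",411,170,.09)):print(n,pt("top",u,v,z))
E
```

```text
jig top origin [0.6279 0.0239] yaw -1.63 res mm [[-0.3, 0.2], [0.2, -0.4], [-0.2, 1.0], [0.3, -0.8]]
jig scene origin [0.6308 0.026 ] yaw -1.84 res mm [[0.4, 0.7], [1.2, -1.0], [-0.8, 0.2], [-0.8, 0.0]]
painted top origin [0.6216 0.0234] yaw -1.88 res mm [[0.1, -1.3], [0.0, 1.4], [-0.2, 0.5], [0.1, -0.5]]
bare top origin [ 0.5001 -0.2971] yaw -29.75 res mm [[0.9, 0.7], [0.4, -1.5], [0.2, 1.4], [-1.5, -0.7]]
tray top origin [0.4644 0.3457] yaw 11.88 res mm [[-0.3, 0.2], [-0.6, -0.2], [0.5, -0.2], [0.4, 0.3]]
jar [ 0.38025879 -0.14878839  0.05      ]
tape [0.3563048  0.12368778 0.02      ]
glue [0.7258825  0.19465817 0.11      ]
cup [ 0.70756852 -0.20941213  0.09      ]
```

View pics/e.png

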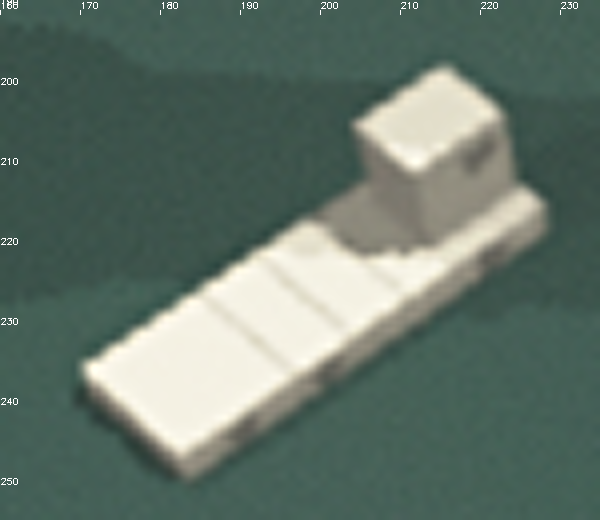

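```bash
cat >> h.py <<'E'
from scipy.spatial.transform import Rotation as Ro
def go(x,y,z,yaw):
    s=sense();R=Ro.from_euler("xyz",s["eef_rot"],degrees=True).as_matrix()
    d=R.T@(np.array([x,y,z])-s["tool_pos"])
    cy=np.degrees(np.arctan2(R[1,0],R[0,0]));t=-((yaw-cy+180)%360-180)
    print("t",round(s["time"],2),"pos",s["tool_pos"].round(4),"rot",s["eef_rot"].round(2),"F",s["force"].round(1),"w",round(s["gripper_width"]*1000,1),"q7",s["joint_pos"][[0,6]].round(0))
    print("shift units",(d/.03).round(2),"turn",round(t/5,2))
E
python3 - <<'E'
from h import *
rect("scene",cp([(85,370),(183,465),(548,213)],8,160,190),.012,[(.065,-.022),(.065,.022),(-.065,.022)],"bare")
rect("scene",cp([(415,168),(503,114),(445,64),(355,122)],8,160,190),.046,[(-.031,.013),(-.063,.013),(-.063,-.013),(-.031,-.013)],"barecab")
for z in(0,.046):print(proj("top",(.5001-.0408,-.2971+.0233,z)))
go(.576,.026,.15,178.2)
E
```

```text
bare scene origin [ 0.5045 -0.293 ] yaw -30.67 res mm [[-1.1, -0.8], [1.1, 1.0], [-0.0, -0.2]]
barecab scene origin [ 0.5014 -0.2961] yaw -31.09 res mm [[-0.9, 0.2], [0.7, 0.3], [-0.1, -0.3], [0.3, -0.2]]
(np.float64(432.52908468757914), np.float64(273.26401539792))
(np.float64(436.4444482600667), np.float64(273.7112522225533))
t 0.1 pos [ 0.2965 -0.6608  0.2302] rot [-9.0120e+01 -1.0000e-02 -1.5583e+02] F [-0.5  0.3  0.5] w 85.2 q7 [60. -2.]
shift units [-17.87   2.71 -17.06] turn 5.19
```

>>> servo_tool(
  steps=[
    [[-0.9, 0, -0.85, 0.3, 60], [-1.8, 0, -1.7, 0.6, 60], [-2.7, 0, -2.55, 0.9, 60], [-3.6, 0, -3.4, 1.2, 60], [-4.5, 0, -4.25, 1.5, 60]],
  ],
)

```text
time: 0.52
tool_pos: [0.3676, -0.4872, 0.23]
eef_rot: [-90.2, -0.0, -163.4]
force: [0.7, -0.5, 0.0]
gripper_width: 0.0599
```

```bash
python3 -c "
from h import *
go(.576,.026,.15,178.2)"
```

```text
t 0.52 pos [ 0.3676 -0.4872  0.23  ] rot [-9.0170e+01 -4.0000e-02 -1.6342e+02] F [ 0.7 -0.5  0. ] w 59.9 q7 [ 46. -22.]
shift units [-11.54   2.7  -14.41] turn 3.68
```

>>> servo_tool(
  steps=[
    [[-0.9, 0.1, -1.1, 0.4, 60], [-1.8, 0.2, -2.2, 0.8, 60], [-2.7, 0.3, -3.3, 1.2, 60], [-3.6, 0.4, -4.4, 1.6, 60], [-4.5, 0.5, -5.5, 2, 60]],
  ],
)

```text
time: 0.93
tool_pos: [0.4472, -0.2952, 0.2156]
eef_rot: [-90.2, -0.1, -173.5]
force: [1.0, 0.5, -0.9]
gripper_width: 0.0598
```

```bash
python3 -c "
from h import *
go(.576,.026,.15,178.2)"
```

```text
t 0.93 pos [ 0.4472 -0.2952  0.2156] rot [-9.0180e+01 -8.0000e-02 -1.7354e+02] F [ 1.   0.5 -0.9] w 59.8 q7 [ 25. -52.]
shift units [ -5.47   2.21 -10.15] turn 1.65
```

>>> servo_tool(
  steps=[
    [[-0.7, 0.2, -1.2, 0.3, 60], [-1.4, 0.5, -2.4, 0.6, 60], [-2.1, 0.8, -3.6, 0.9, 60], [-2.8, 1.1, -4.8, 1.2, 60], [-3.5, 1.4, -6, 1.4, 60]],
  ],
)

```text
time: 1.35
tool_pos: [0.529, -0.108, 0.1748]
eef_rot: [-90.2, -0.1, 179.4]
force: [1.5, -0.7, 0.4]
gripper_width: 0.0599
```

```bash
python3 -c "
from h import *
go(.576,.026,.15,178.2)"
```

```text
t 1.35 pos [ 0.529  -0.108   0.1748] rot [-9.0170e+01 -1.2000e-01  1.7939e+02] F [ 1.5 -0.7  0.4] w 59.9 q7 [  3. -80.]
shift units [-1.52  0.84 -4.48] turn 0.24
```

>>> servo_tool(
  steps=[
    [[-0.5, 0.2, -1.2, 0.1, 60], [-0.9, 0.4, -2.4, 0.2, 60], [-1.3, 0.6, -3.4, 0.25, 60], [-1.5, 0.8, -4.2, 0.25, 60], [-1.55, 0.85, -4.5, 0.25, 60]],
  ],
)

```text
time: 1.77
tool_pos: [0.5775, 0.0324, 0.1484]
eef_rot: [-90.3, -0.2, 178.5]
force: [0.2, 2.0, -0.4]
gripper_width: 0.0601
```

>>> servo_tool(
  steps=[
    [[0, 0, 0, 0, 60], [0, 0, 0, 0, 60], [0, 0, 0, 0, 60], [0, 0, 0, 0, 60], [0, 0, 0, 0, 60]],
  ],
)

```text
time: 2.18
tool_pos: [0.5773, 0.0301, 0.1488]
eef_rot: [-90.3, -0.2, 178.3]
force: [-0.4, 0.4, -0.7]
gripper_width: 0.06
```

```bash
python3 - <<'E'
from h import *
go(.576,.026,.034,178.2)
t=camera("top");s=camera("scene")
crop(t,275,150,80,115,5,"f1.png");crop(s,260,150,130,120,5,"f2.png")
E
```

```text
t 2.18 pos [0.5773 0.0301 0.1488] rot [-9.0260e+01 -1.5000e-01  1.7835e+02] F [-0.4  0.4 -0.7] w 60.0 q7 [-11. -94.]
shift units [0.03 3.83 0.15] turn 0.03
```

View pics/f1.png

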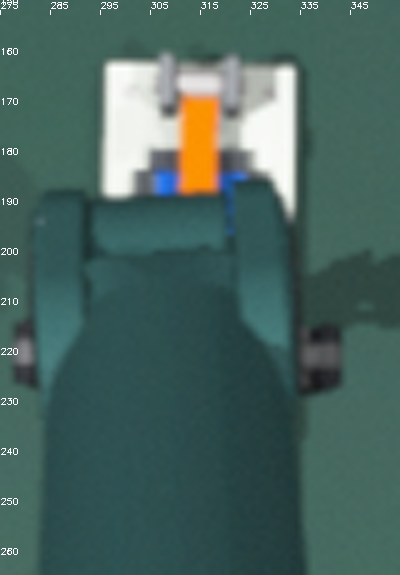

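View pics/f2.png

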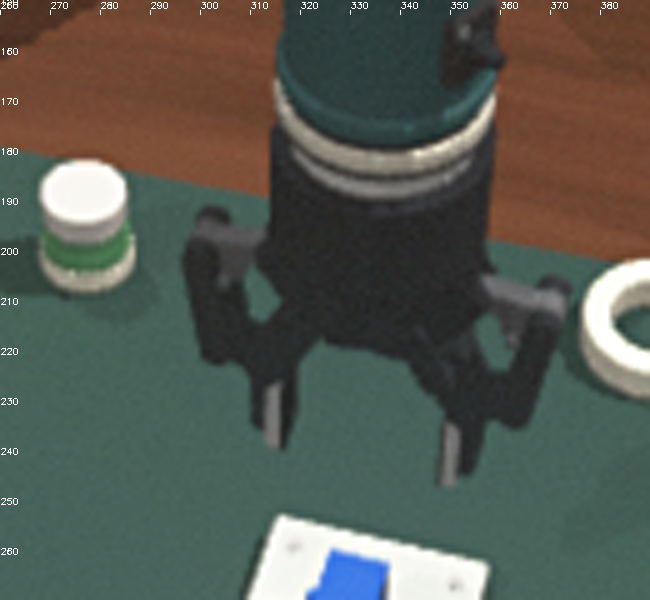

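The scene view shows open fingers straddling the cab's line above the blue cab at about (330,260), with tips at (274,238) and (350,245). Nothing is near them, so I'm descending.

>>> servo_tool(
  steps=[
    [[0.03, 0.8, 0.1, 0, 60], [0.03, 1.6, 0.15, 0, 60], [0.03, 2.4, 0.15, 0, 60], [0.03, 3.1, 0.15, 0, 60], [0.03, 3.5, 0.15, 0, 60]],
  ],
)

```text
time: 2.7
tool_pos: [0.5749, 0.0261, 0.0418]
eef_rot: [-90.3, -0.3, 178.3]
force: [-0.2, 0.2, 0.1]
gripper_width: 0.0597
```

```bash
python3 - <<'E'
from h import *
go(.576,.026,.031,178.2)
E
```

```text
t 2.7 pos [0.5749 0.0261 0.0418] rot [-90.26  -0.3  178.34] F [-0.2  0.2  0.1] w 59.7 q7 [ -9. -93.]
shift units [-0.04  0.36  0.  ] turn 0.03
```

>>> servo_tool(
  steps=[
    [[-0.03, 0.2, 0, 0, 60], [-0.03, 0.36, 0, 0, 60], [-0.03, 0.36, 0, 0, 15], [-0.03, 0.36, 0, 0, 15], [-0.03, 0.36, 0, 0, 15]],
  ],
)

```text
time: 3.12
tool_pos: [0.5766, 0.0262, 0.0322]
eef_rot: [-90.3, -0.2, 178.3]
force: [-5.7, -1.7, 10.2]
gripper_width: 0.0251
```

>>> servo_tool(
  steps=[
    [[0, 0, 0, 0, 15], [0, 0, 0, 0, 15], [0, 0, 0, 0, 15], [0, 0, 0, 0, 15], [0, 0, 0, 0, 15]],
  ],
)

```text
time: 3.53
tool_pos: [0.5766, 0.0261, 0.0323]
eef_rot: [-90.3, -0.2, 178.3]
force: [0.4, 0.1, -2.1]
gripper_width: 0.0248
```

```bash
python3 - <<'E'
from h import *
go(.576-.095,.026+.0028,.032,178.2)
s=camera("scene");crop(s,260,200,130,120,5,"g.png")
E
```

```text
t 3.53 pos [0.5766 0.0261 0.0323] rot [-90.27  -0.19 178.33] F [ 0.4  0.1 -2.1] w 24.8 q7 [ -9. -93.]
shift units [3.19 0.02 0.  ] turn 0.03
```

View pics/g.png

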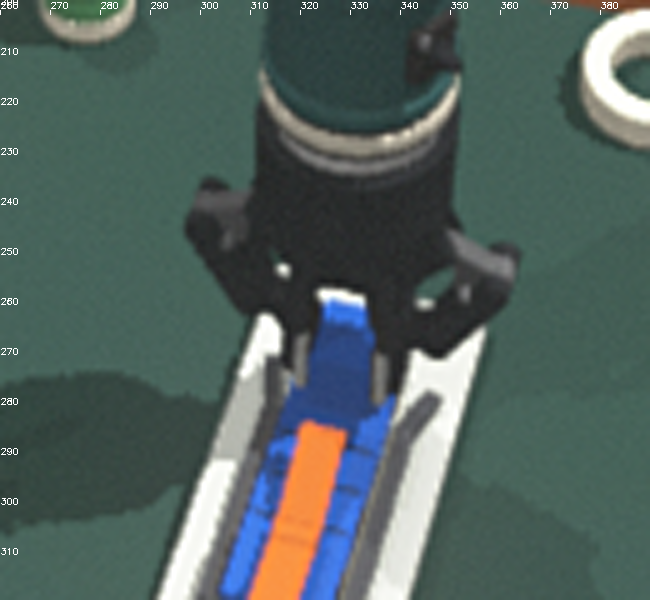

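The pads hold the cab on both sides, with the cab front at (345,272), and the opening of 24.8 mm matches the cab. Next, draw it straight back.

>>> servo_tool(
  steps=[
    [[0.3, -0.02, 0, 0, 15], [0.7, -0.02, 0, 0, 15], [1.1, -0.02, 0, 0, 15], [1.5, -0.02, 0, 0, 15], [1.9, -0.02, 0, 0, 15]],
  ],
)

```text
time: 4.0
tool_pos: [0.5177, 0.028, 0.033]
eef_rot: [-90.3, -0.3, 178.4]
force: [-0.3, 0.1, -0.7]
gripper_width: 0.0252
```

>>> servo_tool(
  steps=[
    [[0.4, 0, 0, 0, 15], [0.8, 0, 0, 0, 15], [1.2, 0, 0, 0, 15], [1.5, 0, 0, 0, 15], [1.6, 0, 0, 0, 15]],
  ],
)

```text
time: 4.42
tool_pos: [0.4671, 0.0295, 0.0334]
eef_rot: [-90.3, -0.4, 178.4]
force: [-0.0, 0.1, -0.9]
gripper_width: 0.0252
```

```bash
python3 - <<'E'
from h import *
go(.576-.095,.026+.0028,.032,178.2)
s=camera("scene");crop(s,260,200,130,120,5,"g1.png")
E
```

```text
t 4.42 pos [0.4671 0.0295 0.0334] rot [-90.27  -0.45 178.4 ] F [-0.   0.1 -0.9] w 25.2 q7 [-10. -93.]
shift units [-0.46  0.04  0.01] turn 0.04
```

View pics/g1.png

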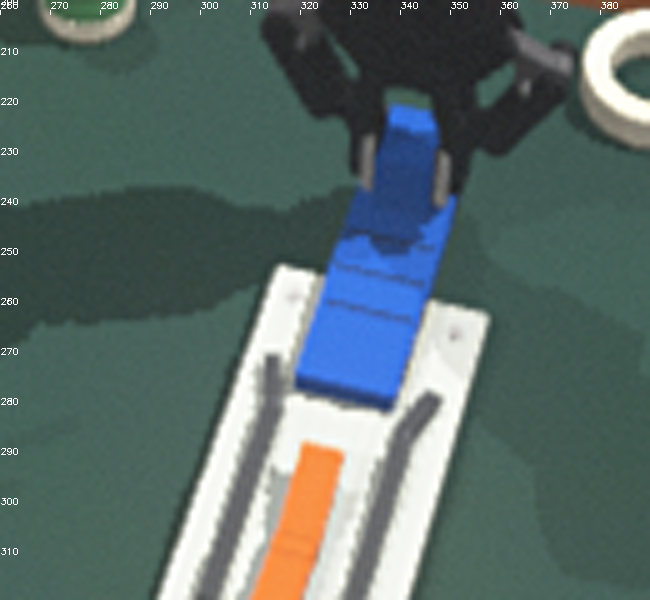

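The blue lorry is out: its nose edge runs from (297,385) to (390,405) in the crop, past the finger tip, which has dropped. I'll lift it and carry it to the tray.

>>> servo_tool(
  steps=[
    [[0, -0.6, 0, 0, 15], [0, -1.2, 0, 0, 15], [0, -1.8, 0, 0, 15], [0, -2.3, 0, 0, 15], [0, -2.5, 0, 0, 15]],
  ],
)

```text
time: 4.88
tool_pos: [0.4702, 0.0293, 0.1103]
eef_rot: [-90.3, -0.2, 178.4]
force: [0.3, -0.6, -0.8]
gripper_width: 0.0251
```

```bash
python3 - <<'E'
from h import *
go(.428,.338,.11,-168.1)
E
```

```text
t 4.88 pos [0.4702 0.0293 0.1103] rot [-9.0310e+01 -1.6000e-01  1.7838e+02] F [ 0.3 -0.6 -0.8] w 25.1 q7 [-12. -94.]
shift units [  1.7    0.07 -10.25] turn -2.7
```

>>> servo_tool(
  steps=[
    [[0.1, 0, -0.6, -0.2, 15], [0.2, 0, -1.5, -0.4, 15], [0.4, 0, -2.5, -0.7, 15], [0.6, 0, -3.5, -1, 15], [0.75, 0, -4.5, -1.2, 15]],
  ],
)

```text
time: 5.3
tool_pos: [0.4513, 0.166, 0.1108]
eef_rot: [-90.3, -0.1, -175.6]
force: [-0.4, 0.1, -1.7]
gripper_width: 0.0254
```

```bash
python3 - <<'E'
from h import *
go(.428,.338,.11,-168.1)
E
```

```text
t 5.3 pos [0.4513 0.166  0.1108] rot [-9.0320e+01 -1.3000e-01 -1.7559e+02] F [-0.4  0.1 -1.7] w 25.4 q7 [ -29. -105.]
shift units [ 0.33  0.06 -5.78] turn -1.5
```

>>> servo_tool(
  steps=[
    [[0.1, 0, -1, -0.3, 15], [0.15, 0, -2.2, -0.6, 15], [0.2, 0, -3.4, -0.9, 15], [0.3, 0, -4.6, -1.2, 15], [0.33, 0, -5.4, -1.5, 15]],
  ],
)

```text
time: 5.72
tool_pos: [0.428, 0.3317, 0.1115]
eef_rot: [-90.5, -0.0, -167.8]
force: [-0.3, -0.1, -1.2]
gripper_width: 0.0251
```

```bash
python3 - <<'E'
from h import *
go(.428,.338,.11,-168.1)
E
```

```text
t 5.72 pos [0.428  0.3317 0.1115] rot [-9.0470e+01 -2.0000e-02 -1.6778e+02] F [-0.3 -0.1 -1.2] w 25.1 q7 [ -46. -115.]
shift units [-0.04  0.05 -0.21] turn 0.06
```

>>> servo_tool(
  steps=[
    [[-0.04, 0.5, -0.2, 0, 15], [-0.04, 1.2, -0.2, 0, 15], [-0.04, 1.9, -0.2, 0, 15], [-0.04, 2.3, -0.2, 0, 15], [-0.04, 2.5, -0.2, 0, 15]],
  ],
)

```text
time: 6.13
tool_pos: [0.427, 0.3378, 0.0345]
eef_rot: [-90.4, -0.2, -167.8]
force: [-1.0, 0.0, -1.7]
gripper_width: 0.0254
```

```bash
python3 - <<'E'
from h import *
go(.428,.338,.022,-168.1)
s=camera("scene");crop(s,420,190,130,130,5,"i.png")
E
```

```text
t 6.13 pos [0.427  0.3378 0.0345] rot [ -90.39   -0.18 -167.77] F [-1.   0.  -1.7] w 25.4 q7 [ -45. -114.]
shift units [-0.04  0.42  0.  ] turn 0.07
```

View pics/i.png

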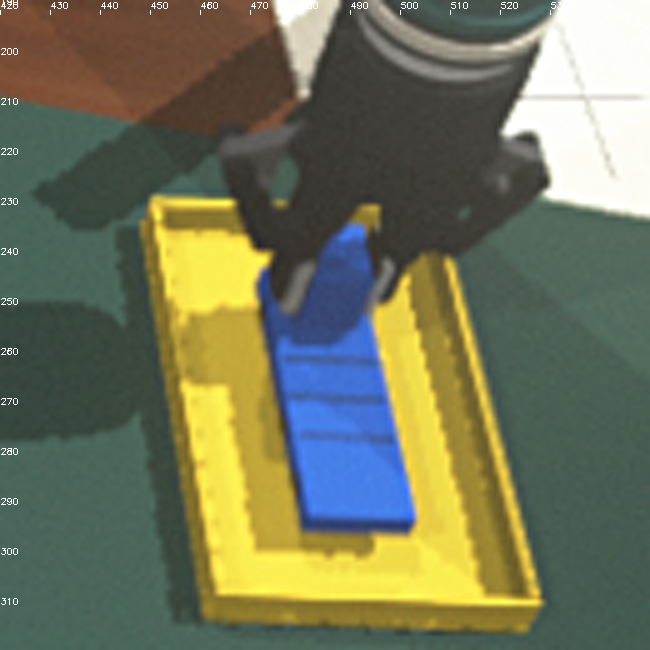

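The lorry hangs well inside the tray walls, just above the floor. I'll lower it and release.

>>> servo_tool(
  steps=[
    [[-0.02, 0.1, 0, 0, 15], [-0.02, 0.22, 0, 0, 15], [-0.02, 0.32, 0, 0, 15], [-0.02, 0.4, 0, 0, 15], [-0.02, 0.43, 0, 0, 15]],
  ],
)

```text
time: 6.6
tool_pos: [0.4277, 0.3378, 0.0216]
eef_rot: [-90.4, -0.2, -167.8]
force: [-0.4, -0.8, -1.4]
gripper_width: 0.0249
```

>>> servo_tool(
  steps=[
    [[0, 0, 0, 0, 15], [0, 0, 0, 0, 28], [0, 0, 0, 0, 45], [0, 0, 0, 0, 45], [0, 0, 0, 0, 45]],
  ],
)

```text
time: 7.02
tool_pos: [0.428, 0.338, 0.0219]
eef_rot: [-90.4, -0.1, -167.8]
force: [0.2, 0.2, -0.2]
gripper_width: 0.0449
```

>>> servo_tool(
  steps=[
    [[0, -0.4, 0, 0, 45], [0, -1, 0, 0, 45], [0, -1.8, 0, 0, 45], [0, -2.8, 0, 0, 50], [0, -3.8, 0, 0, 60]],
  ],
)

```text
time: 7.43
tool_pos: [0.4279, 0.3369, 0.1376]
eef_rot: [-90.4, -0.2, -167.8]
force: [0.4, 0.2, 0.2]
gripper_width: 0.0593
```

```bash
python3 - <<'E'
from h import *
go(.460,-.273,.13,149.7)
s=camera("scene");crop(s,420,190,130,130,5,"j.png");cv2.imwrite("pics/j0.png",s)
E
```

```text
t 7.43 pos [0.4279 0.3369 0.1376] rot [ -90.39   -0.17 -167.8 ] F [0.4 0.2 0.2] w 59.3 q7 [ -46. -115.]
shift units [ 3.25  0.13 20.1 ] turn 8.5
```

View pics/j0.png

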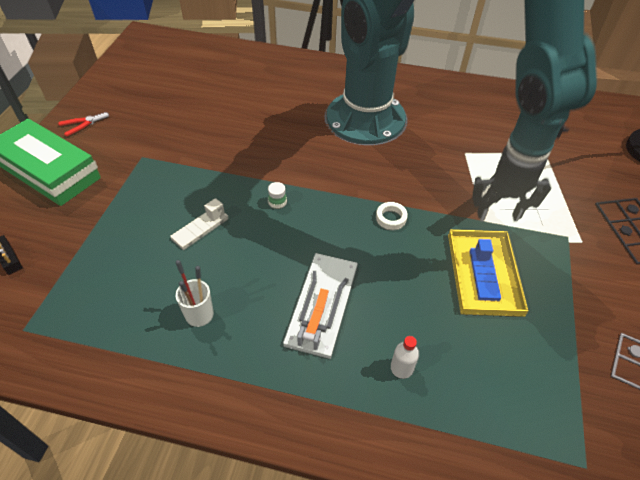

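The blue lorry lies flat and upright in the tray at about (486,270). The finger is down over an empty channel and the bystanders are unmoved. Next is the cream lorry.

>>> servo_tool(
  steps=[
    [[-0.2, 0, 0.8, 0.4, 60], [-0.3, 0, 1.9, 0.9, 60], [-0.4, 0, 3.1, 1.4, 60], [-0.4, 0, 4.3, 1.9, 60], [-0.4, 0, 5.5, 2.4, 60]],
  ],
)

```text
time: 7.9
tool_pos: [0.478, 0.1791, 0.1421]
eef_rot: [-90.8, 0.3, -179.9]
force: [0.6, 0.7, -0.5]
gripper_width: 0.0601
```

```bash
python3 - <<'E'
from h import *
go(.461,-.272,.13,149.7)
E
```

```text
t 7.9 pos [0.478  0.1791 0.1421] rot [ -90.78    0.27 -179.92] F [ 0.6  0.7 -0.5] w 60.1 q7 [ -31. -107.]
shift units [ 0.59  0.2  15.04] turn 6.08
```

>>> servo_tool(
  steps=[
    [[0, 0, 1.1, 0.4, 60], [0, 0, 2.2, 0.8, 60], [0, 0, 3.3, 1.2, 60], [0, 0, 4.4, 1.6, 60], [0, 0, 5.5, 2, 60]],
  ],
)

```text
time: 8.32
tool_pos: [0.4781, 0.0126, 0.1406]
eef_rot: [-90.8, 0.2, 170.0]
force: [0.6, 0.1, 0.1]
gripper_width: 0.0603
```

```bash
python3 - <<'E'
from h import *
go(.461,-.272,.13,149.7)
E
```

```text
t 8.32 pos [0.4781 0.0126 0.1406] rot [-90.85   0.19 169.98] F [0.6 0.1 0.1] w 60.3 q7 [-13. -97.]
shift units [-1.09  0.22  9.44] turn 4.06
```

>>> servo_tool(
  steps=[
    [[-0.1, 0, 1.1, 0.5, 60], [-0.2, 0, 2.2, 1, 60], [-0.4, 0, 3.3, 1.5, 60], [-0.6, 0, 4.4, 2, 60], [-0.8, 0.1, 5.5, 2.6, 60]],
  ],
)

```text
time: 8.73
tool_pos: [0.4732, -0.1558, 0.1364]
eef_rot: [-90.9, 0.1, 156.9]
force: [0.8, 0.4, -1.5]
gripper_width: 0.06
```

```bash
python3 - <<'E'
from h import *
go(.461,-.272,.13,149.7)
E
```

```text
t 8.73 pos [ 0.4732 -0.1558  0.1364] rot [-9.0910e+01  1.0000e-01  1.5685e+02] F [ 0.8  0.4 -1.5] w 60.0 q7 [  5. -87.]
shift units [-1.15  0.16  3.73] turn 1.43
```

>>> servo_tool(
  steps=[
    [[-0.4, 0, 1.1, 0.5, 60], [-0.7, 0.1, 2.1, 0.9, 60], [-1, 0.1, 3, 1.2, 60], [-1.1, 0.1, 3.5, 1.4, 60], [-1.15, 0.1, 3.7, 1.4, 60]],
  ],
)

```text
time: 9.15
tool_pos: [0.4604, -0.2751, 0.1325]
eef_rot: [-90.8, 0.1, 149.5]
force: [-0.8, 0.3, 0.3]
gripper_width: 0.0598
```

>>> servo_tool(
  steps=[
    [[0, 0, 0, 0, 60], [0, 0, 0, 0, 60], [0, 0, 0, 0, 60], [0, 0, 0, 0, 60], [0, 0, 0, 0, 60]],
  ],
)

```text
time: 9.57
tool_pos: [0.4609, -0.2735, 0.1326]
eef_rot: [-90.9, 0.1, 149.7]
force: [-0.5, -0.4, -0.3]
gripper_width: 0.0599
```

```bash
python3 - <<'E'
from h import *
go(.461,-.272,.018,149.7)
E
```

```text
t 9.57 pos [ 0.4609 -0.2735  0.1326] rot [-9.0870e+01  8.0000e-02  1.4968e+02] F [-0.5 -0.4 -0.3] w 59.9 q7 [ 17. -81.]
shift units [0.03 3.82 0.01] turn -0.0
```

>>> servo_tool(
  steps=[
    [[0.03, 0.6, 0, 0, 60], [0.03, 1.3, 0, 0, 60], [0.03, 2, 0, 0, 60], [0.03, 2.4, 0, 0, 60], [0.03, 2.5, 0, 0, 60]],
  ],
)

```text
time: 9.98
tool_pos: [0.4599, -0.2703, 0.0556]
eef_rot: [-90.9, -0.2, 149.8]
force: [0.1, -0.6, 0.4]
gripper_width: 0.0601
```

```bash
python3 - <<'E'
from h import *
go(.461,-.272,.018,149.7)
s=camera("scene");crop(s,150,150,120,110,5,"k.png")
E
```

```text
t 9.98 pos [ 0.4599 -0.2703  0.0556] rot [-90.89  -0.15 149.78] F [ 0.1 -0.6  0.4] w 60.1 q7 [ 20. -78.]
shift units [-0.06  1.25  0.05] turn 0.02
```

View pics/k.png

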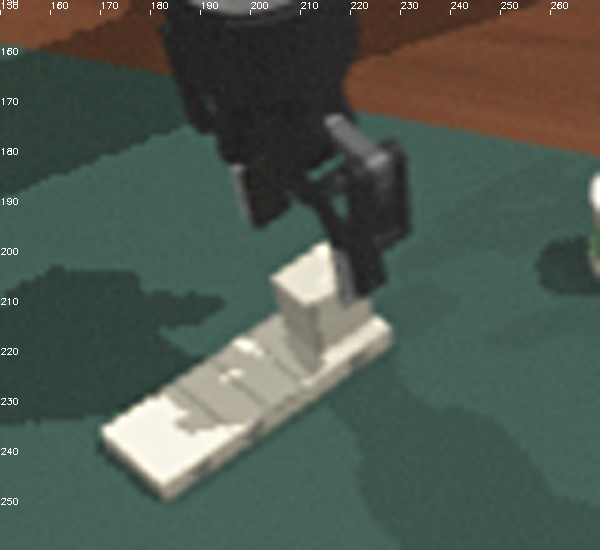

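The fingers straddle the cream cab, with pads at about (201,190) and (220,206) and the cab top near (212,205). I'll go down and close.

>>> servo_tool(
  steps=[
    [[-0.06, 0.4, 0.05, 0, 60], [-0.06, 0.8, 0.05, 0, 60], [-0.06, 1.1, 0.05, 0, 60], [-0.06, 1.25, 0.05, 0, 60], [-0.06, 1.25, 0.05, 0, 60]],
  ],
)

```text
time: 10.45
tool_pos: [0.4605, -0.272, 0.0174]
eef_rot: [-90.9, -0.2, 149.8]
force: [-1.1, 0.8, -0.4]
gripper_width: 0.0602
```

>>> servo_tool(
  steps=[
    [[0, 0, 0, 0, 45], [0, 0, 0, 0, 30], [0, 0, 0, 0, 15], [0, 0, 0, 0, 15], [0, 0, 0, 0, 15]],
  ],
)

```text
time: 10.87
tool_pos: [0.4607, -0.2722, 0.018]
eef_rot: [-90.9, -0.2, 149.8]
force: [-0.8, 0.3, 4.3]
gripper_width: 0.0252
```

```bash
python3 - <<'E'
from h import *
go(.461,-.272,.09,149.7)
E
```

```text
t 10.87 pos [ 0.4607 -0.2722  0.018 ] rot [-90.89  -0.18 149.76] F [-0.8  0.3  4.3] w 25.2 q7 [ 22. -77.]
shift units [ 0.   -2.4  -0.05] turn 0.01
```

>>> servo_tool(
  steps=[
    [[0, -0.3, 0, 0, 15], [0, -0.9, 0, 0, 15], [0, -1.6, 0, 0, 15], [0, -2.3, 0, 0, 15], [0, -2.8, 0, 0, 15]],
  ],
)

```text
time: 11.28
tool_pos: [0.4606, -0.2737, 0.1041]
eef_rot: [-90.9, -0.1, 149.8]
force: [0.1, -0.4, -1.2]
gripper_width: 0.0252
```

```bash
python3 - <<'E'
from h import *
go(.486,.0287,.10,178.35)
s=camera("scene");crop(s,150,130,120,120,5,"l.png")
E
```

```text
t 11.28 pos [ 0.4606 -0.2737  0.1041] rot [-9.0900e+01 -8.0000e-02  1.4975e+02] F [ 0.1 -0.4 -1.2] w 25.2 q7 [ 18. -80.]
shift units [ 4.34  0.28 -9.13] turn -5.72
```

View pics/l.png

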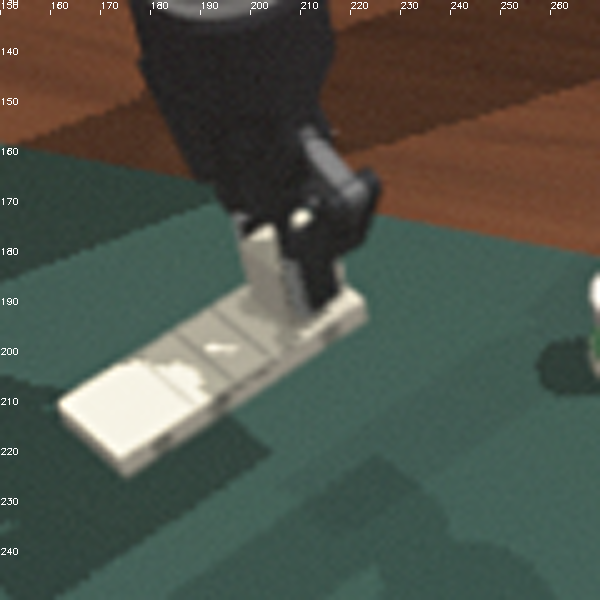

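The cream lorry is gripped and level. I'll carry it to the channel mouth.

>>> servo_tool(
  steps=[
    [[0.3, 0, -0.6, -0.6, 15], [0.6, 0, -1.5, -1.2, 15], [1, 0, -2.5, -1.8, 15], [1.4, 0, -3.5, -2.4, 15], [1.8, 0, -4.5, -3, 15]],
  ],
)

```text
time: 11.75
tool_pos: [0.4831, -0.1294, 0.1084]
eef_rot: [-90.8, 0.4, 164.8]
force: [0.5, -0.6, -1.4]
gripper_width: 0.0248
```

```bash
python3 - <<'E'
from h import *
go(.486,.0287,.10,178.35)
E
```

```text
t 11.75 pos [ 0.4831 -0.1294  0.1084] rot [-90.84   0.4  164.84] F [ 0.5 -0.6 -1.4] w 24.8 q7 [  4. -83.]
shift units [ 1.29  0.34 -5.11] turn -2.7
```

>>> servo_tool(
  steps=[
    [[0.3, 0.1, -1, -0.6, 15], [0.6, 0.1, -2, -1.2, 15], [0.9, 0.2, -3, -1.8, 15], [1.1, 0.3, -4, -2.3, 15], [1.25, 0.3, -4.8, -2.6, 15]],
  ],
)

```text
time: 12.17
tool_pos: [0.4837, 0.0222, 0.1008]
eef_rot: [-90.8, 0.5, 178.1]
force: [0.2, 0.4, -0.6]
gripper_width: 0.025
```

```bash
python3 - <<'E'
from h import *
go(.486,.0287,.06,178.35)
E
```

```text
t 12.17 pos [0.4837 0.0222 0.1008] rot [-90.78   0.51 178.08] F [ 0.2  0.4 -0.6] w 25.0 q7 [-12. -89.]
shift units [-0.06  1.37 -0.2 ] turn -0.05
```

>>> servo_tool(
  steps=[
    [[0, 0.3, -0.15, -0.05, 15], [0, 0.7, -0.2, -0.05, 15], [0, 1.1, -0.2, -0.05, 15], [0, 1.3, -0.2, -0.05, 15], [0, 1.37, -0.2, -0.05, 15]],
  ],
)

```text
time: 12.58
tool_pos: [0.4834, 0.0279, 0.0587]
eef_rot: [-90.7, 0.4, 178.3]
force: [-1.1, 0.1, -0.7]
gripper_width: 0.0251
```

>>> servo_tool(
  steps=[
    [[0, 0, 0, 0, 15], [0, 0, 0, 0, 15], [0, 0, 0, 0, 15], [0, 0, 0, 0, 15], [0, 0, 0, 0, 15]],
  ],
)

```text
time: 13.0
tool_pos: [0.4837, 0.0278, 0.0591]
eef_rot: [-90.7, 0.4, 178.3]
force: [-0.5, 0.7, -1.0]
gripper_width: 0.0253
```

```bash
python3 - <<'E'
from h import *
go(.486,.0287,.034,178.35)
s=camera("scene");crop(s,260,200,120,120,5,"m.png")
E
```

```text
t 13.0 pos [0.4837 0.0278 0.0591] rot [-90.74   0.43 178.25] F [-0.5  0.7 -1. ] w 25.3 q7 [-11. -89.]
shift units [-0.07  0.84 -0.02] turn -0.02
```

View pics/m.png

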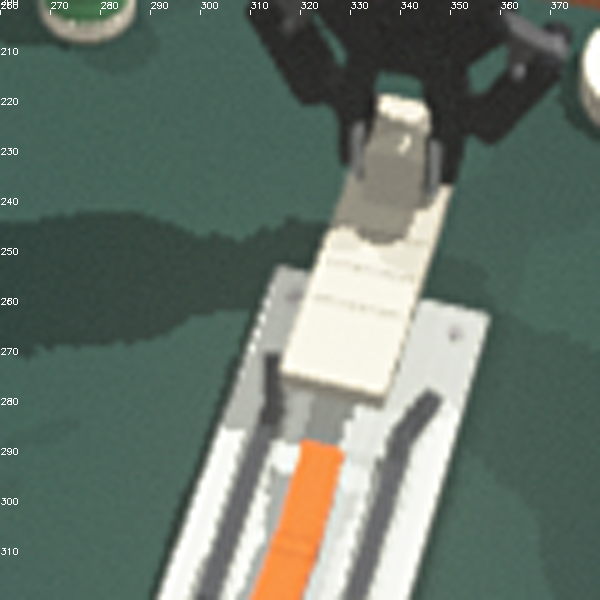

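```bash
python3 - <<'E'
from h import *
a,b,c=[pt("scene",*q,.0535) for q in cp([(282,374),(384,396),(455,187)],5,260,200)]
print(a,b,c,np.linalg.norm(a-b),np.linalg.norm(b-c));d=b-a;print("nose mid",(a+b)/2,"yaw",np.degrees(np.arctan2(-d[0],d[1])));d=b-c;print("side yaw",np.degrees(np.arctan2(d[1],d[0])))
E
```

```text
[0.59769439 0.00338035 0.0535    ] [0.59792678 0.04617354 0.0535    ] [0.48312779 0.05220043 0.0535    ] 0.042793822085760165 0.1149570865436387
nose mid [0.59781058 0.02477694 0.0535    ] yaw -0.3111448898369554
side yaw -3.005243770591271
```

Measured against the jig, the lorry's yaw is about -1.6° (jig -1.7°) and the nose centre is on the channel line, at jig x about -32 mm, just ahead of the finger tip. I'll lower onto the bed.

>>> servo_tool(
  steps=[
    [[0, 0.2, -0.03, 0, 15], [0, 0.45, -0.03, 0, 15], [0, 0.65, -0.03, 0, 15], [0, 0.78, -0.03, 0, 15], [0, 0.82, -0.03, 0, 15]],
  ],
)

```text
time: 13.47
tool_pos: [0.4832, 0.0291, 0.0334]
eef_rot: [-90.7, 0.3, 178.3]
force: [0.2, 0.1, -1.0]
gripper_width: 0.025
```

```bash
python3 - <<'E'
from h import *
go(.5766,.0261,.034,178.35)
s=camera("scene");crop(s,260,200,120,120,5,"n.png")
E
```

```text
t 13.47 pos [0.4832 0.0291 0.0334] rot [-90.73   0.32 178.27] F [ 0.2  0.1 -1. ] w 25.0 q7 [-11. -89.]
shift units [-3.11 -0.    0.01] turn -0.02
```

View pics/n.png

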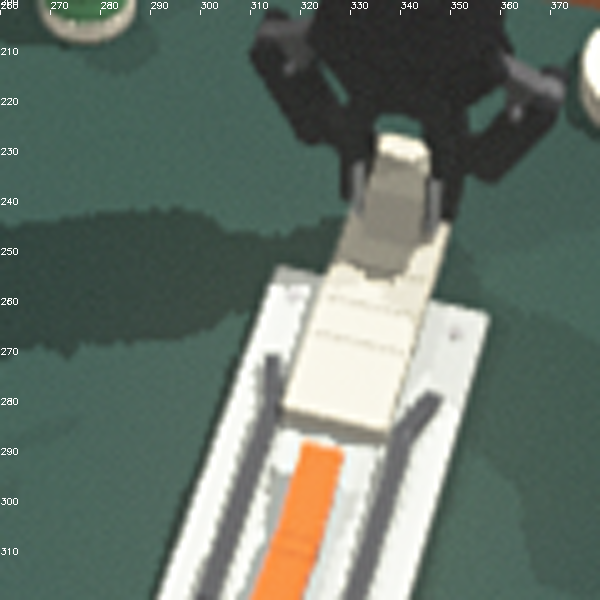

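The nose is between the flared rail ends and just short of the finger tip. I'll push up the channel.

>>> servo_tool(
  steps=[
    [[-0.2, 0, 0, 0, 15], [-0.4, 0, 0, 0, 15], [-0.6, 0, 0, 0, 15], [-0.8, 0, 0, 0, 15], [-1, 0, 0, 0, 15]],
  ],
)

```text
time: 13.93
tool_pos: [0.5144, 0.0282, 0.0339]
eef_rot: [-90.7, 0.4, 178.3]
force: [-1.7, -0.7, -2.0]
gripper_width: 0.0253
```

```bash
python3 - <<'E'
from h import *
go(.5766,.0261,.034,178.35)
E
```

```text
t 13.93 pos [0.5144 0.0282 0.0339] rot [-90.73   0.36 178.26] F [-1.7 -0.7 -2. ] w 25.3 q7 [-11. -88.]
shift units [-2.07  0.01  0.01] turn -0.02
```

>>> servo_tool(
  steps=[
    [[-0.2, 0, 0, 0, 15], [-0.4, 0, 0, 0, 15], [-0.6, 0, 0, 0, 15], [-0.8, 0, 0, 0, 15], [-1, 0, 0, 0, 15]],
  ],
)

```text
time: 14.35
tool_pos: [0.5426, 0.0272, 0.0335]
eef_rot: [-90.7, 0.1, 178.3]
force: [-3.6, 0.2, -4.8]
gripper_width: 0.0251
```

```bash
python3 - <<'E'
from h import *
go(.5766,.0261,.033,178.35)
s=camera("scene");crop(s,260,220,120,120,5,"o.png")
E
```

```text
t 14.35 pos [0.5426 0.0272 0.0335] rot [-9.0720e+01  9.0000e-02  1.7827e+02] F [-3.6  0.2 -4.8] w 25.1 q7 [-11. -88.]
shift units [-1.13  0.02  0.  ] turn -0.02
```

View pics/o.png

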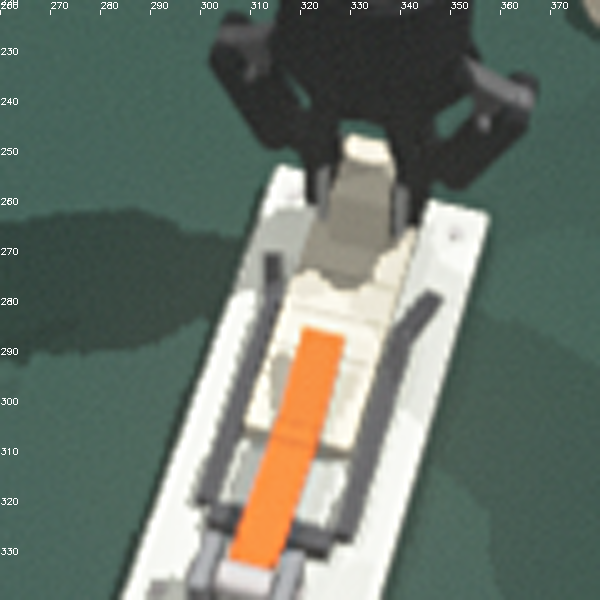

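The nose has gone under the finger, which is lifting, and the force is about 4 N. Continue.

>>> servo_tool(
  steps=[
    [[-0.2, 0.01, 0, 0, 15], [-0.4, 0.01, 0, 0, 15], [-0.6, 0.01, 0, 0, 15], [-0.8, 0.01, 0, 0, 15], [-0.95, 0.01, 0, 0, 15]],
  ],
)

```text
time: 14.82
tool_pos: [0.5743, 0.0264, 0.0334]
eef_rot: [-90.7, 0.3, 178.3]
force: [-1.8, -0.3, -5.3]
gripper_width: 0.025
```

```bash
python3 - <<'E'
from h import *
go(.5766,.0261,.033,178.35)
s=camera("scene");crop(s,260,220,120,120,5,"p.png")
E
```

```text
t 14.82 pos [0.5743 0.0264 0.0334] rot [-90.72   0.32 178.26] F [-1.8 -0.3 -5.3] w 25.0 q7 [-10. -88.]
shift units [-0.08  0.01  0.01] turn -0.02
```

View pics/p.png

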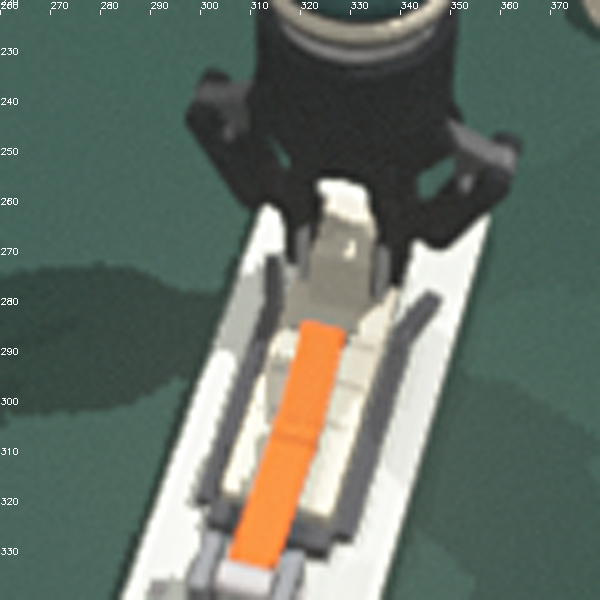

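Nearly home. I'll advance in 1 mm steps until the stop is felt.

>>> servo_tool(
  steps=[
    [[-0.03, 0.01, 0, 0, 15], [-0.06, 0.01, 0, 0, 15], [-0.09, 0.01, 0, 0, 15], [-0.1, 0.01, 0, 0, 15], [-0.1, 0.01, 0, 0, 15]],
  ],
)

```text
time: 15.28
tool_pos: [0.5775, 0.0263, 0.0331]
eef_rot: [-90.7, 0.3, 178.3]
force: [-4.2, 0.1, -2.0]
gripper_width: 0.0249
```

>>> servo_tool(
  steps=[
    [[-0.02, 0, 0, 0, 15], [-0.04, 0, 0, 0, 15], [-0.06, 0, 0, 0, 15], [-0.08, 0, 0, 0, 15], [-0.08, 0, 0, 0, 15]],
  ],
)

```text
time: 15.7
tool_pos: [0.5775, 0.0263, 0.0331]
eef_rot: [-90.7, 0.1, 178.3]
force: [-7.4, 0.3, 1.8]
gripper_width: 0.0251
```

>>> servo_tool(
  steps=[
    [[-0.05, 0, 0, 0, 15], [-0.1, 0, 0, 0, 15], [-0.13, 0, 0, 0, 15], [-0.15, 0, 0, 0, 15], [-0.15, 0, 0, 0, 15]],
  ],
)

```text
time: 16.12
tool_pos: [0.5775, 0.0263, 0.033]
eef_rot: [-90.7, -0.4, 178.3]
force: [-11.1, 1.2, 6.4]
gripper_width: 0.0254
```

```bash
python3 - <<'E'
from h import *
go(.5766,.0261,.033,178.35)
s=camera("scene");crop(s,260,220,120,120,5,"q.png")
E
```

```text
t 16.12 pos [0.5775 0.0263 0.033 ] rot [-90.74  -0.43 178.28] F [-11.1   1.2   6.4] w 25.4 q7 [-10. -88.]
shift units [0.03 0.   0.01] turn -0.01
```

View pics/q.png

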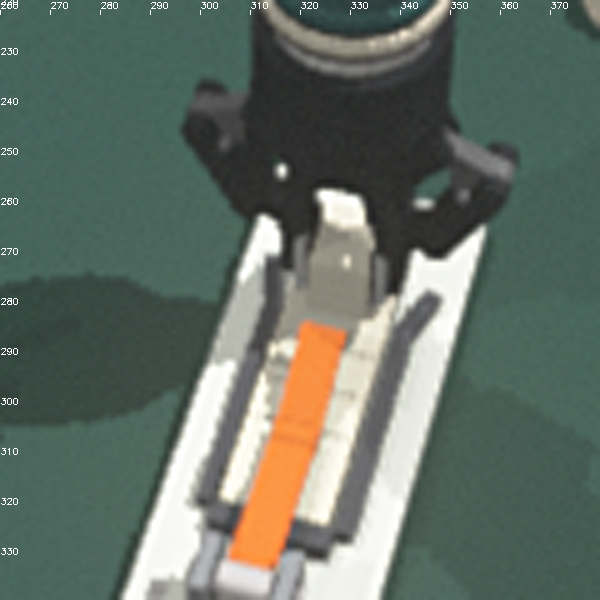

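Advance has stopped at x=0.5775 with force rising to 11 N, and the nose is flush with the stop in the picture. I'll relax the push, release, and retreat.

>>> servo_tool(
  steps=[
    [[-0.03, 0, 0, 0, 15], [-0.03, 0, 0, 0, 27], [-0.03, 0, 0, 0, 40], [-0.03, 0, 0, 0, 50], [-0.03, 0, 0, 0, 50]],
  ],
)

```text
time: 16.58
tool_pos: [0.5808, 0.0263, 0.0337]
eef_rot: [-90.7, -0.2, 178.3]
force: [0.1, -1.1, -0.7]
gripper_width: 0.0498
```

```bash
python3 - <<'E'
from h import *
go(.5766,.0261,.15,178.35)
E
```

```text
t 16.58 pos [0.5808 0.0263 0.0337] rot [-9.0750e+01 -1.7000e-01  1.7827e+02] F [ 0.1 -1.1 -0.7] w 49.8 q7 [-10. -88.]
shift units [ 0.15 -3.88 -0.04] turn -0.02
```

Up, then back clear of the view.

>>> servo_tool(
  steps=[
    [[0, -0.4, 0, 0, 50], [0, -1.1, 0, 0, 50], [0, -2, 0, 0, 50], [0, -3, 0, 0, 50], [0, -4, 0, 0, 50]],
  ],
)

```text
time: 17.0
tool_pos: [0.5816, 0.0246, 0.1557]
eef_rot: [-90.7, -0.1, 178.3]
force: [0.4, 0.4, 0.1]
gripper_width: 0.0501
```

>>> servo_tool(
  steps=[
    [[0.3, -0.5, 0.5, 0, 50], [0.6, -1, 1.5, 0, 50], [1, -1.5, 2.5, 0, 50], [1.5, -1.8, 3.5, 0, 50], [2, -2, 4.5, 0, 50]],
  ],
)

```text
time: 17.42
tool_pos: [0.5185, -0.1109, 0.2166]
eef_rot: [-90.7, 0.2, 178.3]
force: [-0.3, -0.3, -0.4]
gripper_width: 0.0498
```

>>> servo_tool(
  steps=[
    [[0, 0, 1, 0, 50], [0, 0, 2, 0, 50], [0, 0, 3, 0, 50], [0, 0, 3.5, 0, 50], [0, 0, 3.8, 0, 50]],
  ],
)

```text
time: 17.83
tool_pos: [0.515, -0.2285, 0.2165]
eef_rot: [-90.6, 0.3, 178.0]
force: [-0.1, 0.4, 0.8]
gripper_width: 0.05
```

```bash
python3 - <<'E'
from h import *
go(.5766,.0261,.15,178.35)
s=camera("scene");t=camera("top");cv2.imwrite("pics/r0.png",s);cv2.imwrite("pics/r2.png",t);crop(s,275,245,90,115,5,"d2.png");crop(t,285,150,60,110,5,"a2.png")
a=cv2.imread("pics/a2.png");d=cv2.imread("pics/d2.png")
o=np.zeros((len(d),a.shape[1]+d.shape[1],3),np.uint8);o[:len(a),:a.shape[1]]=a;o[:,a.shape[1]:]=d;cv2.imwrite("pics/ad2.png",o)
E
```

```text
t 17.83 pos [ 0.515  -0.2285  0.2165] rot [-90.58   0.33 178.02] F [-0.1  0.4  0.8] w 50.0 q7 [ 11. -65.]
shift units [-1.75  2.31 -8.53] turn -0.07
```

View pics/r0.png

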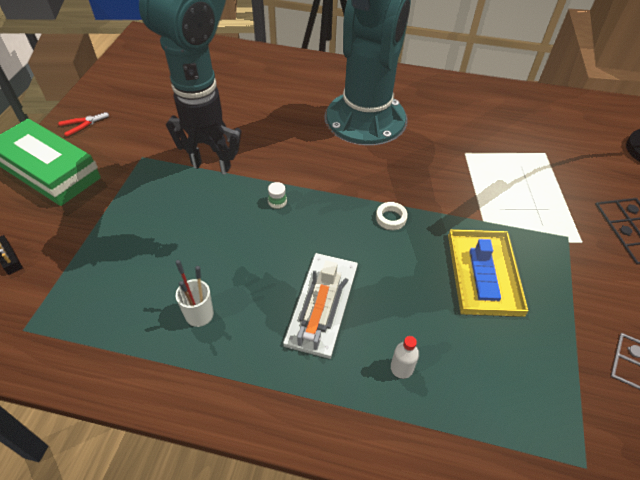

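View pics/ad2.png

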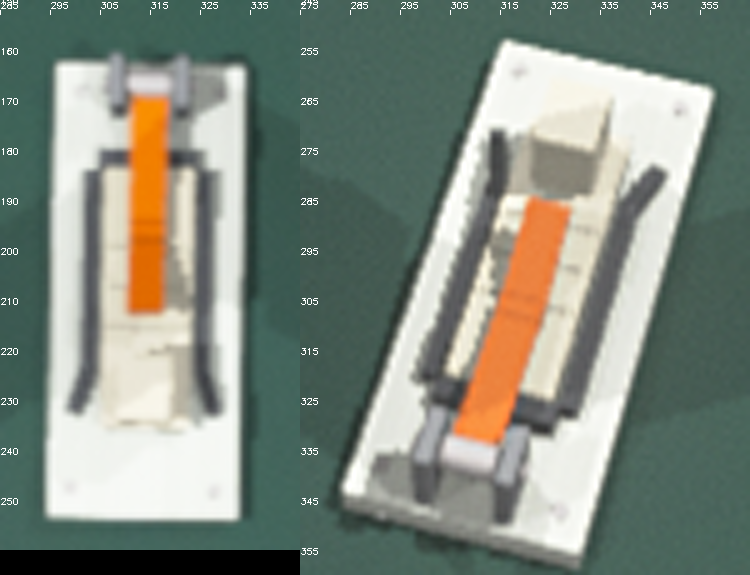

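View pics/r2.png

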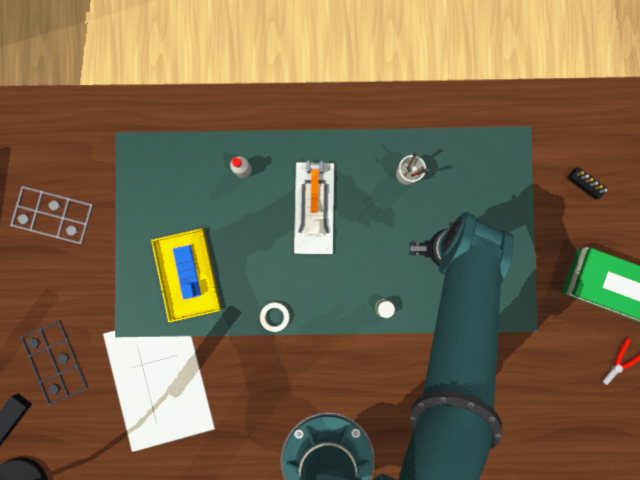

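The cream lorry's tail edge is at about v=236 in the top view, where the blue one's was, and its nose meets the stop at v≈183. The finger tip is at the same pixels as with the blue lorry home (v≈212). The blue lorry sits flat in the tray, and the bystanders haven't moved.

```bash
python3 -c "
from workcell import *
print(finish_job())"
```

```text
the job is handed in; nothing more can be done
None
```

The job is done and handed in at about 18 s of the 72 s allowed; `finish_job()` gives no verdict.

- **Blue lorry:** I drew it straight back from under the finger by its cab and set it down in the yellow tray. The last pictures show it flat, upright and well inside the walls.
- **Cream lorry:** I lifted it by the cab and pushed it nose first up the channel under the finger. Pushing took about 4 N, and it stopped dead at the stop when I pressed to 11 N. After release, its nose, its tail and the finger tip appear in the same image positions as when the blue lorry was home, so the finger bears on its deck.
- **Bystanders and robot:** The jar, tape, glue and cup appear unmoved in both cameras, and the arm was clear of everything with about zero force.

The two cameras disagreed by 2 to 4 mm on the jig and cream lorry positions. I therefore lined up the insertion on the pose at which I had gripped the blue lorry in its home position. No check failed. I did not measure the finger angle, and judged it from the pictures only.

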